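Hold the pastry case unlocked with its key

ROBOT

A 7-joint arm with a two-finger parallel gripper is mounted at the origin on the work surface. World frame = base frame: x ahead of the robot, y to its left, z up, the work surface at z = 0. Lengths are in m, angles in rad, forces in N, time in s.
With the tool pointing down it reaches from about 0.4 to 0.85 m from the base axis. Payload 4.5 kg.
Tool frame: the origin (TCP) lies at the very end of the fingers, on their centre line; the grasp point (between the pads) lies 19 mm behind it (arm.tcp_to_grasp is the distance from the TCP to the grasp point, in m); x points along the fingers, y is the direction in which the jaws open and shut, and the axes are right-handed (so a half turn about x gives the same grasp; the last joint's range is limited). The gripper opens to 88 mm and grips with 3 to 60 N. Pads are 18 mm wide; open, the fingers measure 123 mm over their backs; the gripper's body (75 mm by 187 mm) begins 45 mm behind the grasp point.
Start: joints at [1.223, 0.689, -0.195, 1.565, 0.157, 0.902, -0.215], TCP at [0.233, -0.58, 0.239] pointing down, gripper open.
Joint ranges: [-3.01, 3.01], [-0.46, 2.08], [-1.47, 1.51], [0.13, 2.56], [-1, 4.14], [0.04, 2.09], [-2.66, 2.66]. Speed limits (rad/s): [2.57, 2.57, 3.14, 3.14, 3.14, 3.14, 3.14].

INTERFACE

Orientations are given as a unit quaternion [x, y, z, w].
In Python, from rig import arm gives the robot as it stands.
- The arm moves only by the shell command python3 -m creep 'ROWS' [OPENING] [FORCE]. ROWS is JSON, a list of rows, each a list of 2 entries, a list of its own where there are three numbers: the shift along the tool's x, y, z in mm, then the turn, a rotation vector about the tool's x, y, z in degrees. In form: [[[dx, dy, dz], [ax, ay, az]], ...]. A call has 1 to 20 rows; each row is the pose to reach, as a shift and turn from the pose measured when the call began, along the tool's axes at that moment; what a row does not reach only later rows make up. A row lasts 1/12 s, in which the tool goes at most 41.7 mm and 7.16 degrees, less where a joint would pass 70% of its speed; a pose out of reach is approached as far as the arm can. A call with a gripper value outside its range is refused whole. OPENING is the closure, from 0 (fully open) to 1 (shut), set as the call begins (- or left out, the last holds). The fingers move at their own pace and stop on an object; FORCE is the grip in N (left out, the last holds). Time passes only in rows, so rows that repeat a pose let the fingers close. It gives the time, the measured TCP pose, the force and the opening at its end, in the units of the state.
- arm.read_state(): the state, without advancing time (a new reading comes with each control period).
- arm.grab_frame(name): name is "scene" or "side" or "wrist"; returns a dict with "color" (384x512x3 uint8, blue, green, red), "camera_matrix" (3x3 intrinsics, pixels), "dist" ([k1, k2, p1, p2, k3] as OpenCV has them; the pictures are not rectified), "R" (3x3) and "t" (3): a world point X has camera coordinates R X + t. Camera axes: x right, y down, z forward; pixel columns grow to the right and rows downward; lengths in m; the calibration is good to about 2 mm. A picture is of the moment at which its call begins. There is no depth.
- arm.hand_in(): hands the job in, once; it reports no verdict.
Trained networks look in a picture, given as the dict that the camera call returned (one of the last four; its "shot" number tells which), for a name from the list of things; names that differ only in an ending like _2 or _b are one class to them, and where a whole thing is asked for, a point or a joint stands for the part that bears it (a point fixed in the world has none). Each returns a list of dicts, best first, with "confidence" (0 to 1); they miss things now and then, are a little off and sometimes report something else, mostly with a low value. They report only what shows in the picture. A call takes as long as a camera call. They do not tell look-alikes from the thing itself.
- arm.look_for(picture, query): "position" ([column, row] in pixels, amid what is visible of it).
The state is a dict: "time": time; "joint_positions": joint angles; "qvel": joint speeds; "effort": joint torques, N m; "eef_pos": TCP position; "tool_rot": TCP orientation; "force": force on the tool from outside, world axes, zero at the start; "wrist_torque": the same for the moment, N m; "grip_width": finger opening in m.
Only numpy, scipy, OpenCV 4.12 (cv2) and the standard library are available. Lean on these libraries where they do the work, as an engineer would, in place of code of your own. Each camera call takes 0.05 s, during which the arm holds its last target.

TASK

Take the red key from its wooden block and put it into the keyhole of the low pastry case, working it past the sticky pins with small wiggles rather than force until its collar sits flat on the steel face plate. Then turn it a quarter turn clockwise (seen from above), which draws the brass bolt back against a spring, and finish with the key still in your grip and held turned, so that a colleague can lift the lid. Leave the blue key, the jar and the tongs where they are.

Things in the scene. Friction and masses are not known exactly. Their poses are not given: they have to be found in the camera images.
- red_grip (a point): Centre of the red key's plastic bow: 36 mm wide along the key's x, 10 mm thick along its y, 30 mm tall. The key, 50 g, stands upright (z up) in a round hole of a dark wooden block 60 x 60 x 40 mm, its collar on the block. Below the bow is a neck 10 mm dia, 12 mm long, then the collar. The key is the same after half a turn.
- red_collar (a point): Centre of the underside of the red key's steel collar disc (22 mm dia, 4 mm thick), 31 mm below red_grip, same axes. Below it: round shank 5 mm dia, 12.5 mm long, then a flat bit 16 mm wide (key x), 5 mm thick (key y) with a rounded, 12 mm wide nose. The key's lower end is 27 mm below this point.
- blue_grip (a point): Centre of the bow of the blue key, of the same shape and in a block like the red one's; a bystander. Which of the two stands nearer varies.
- keyhole (a point): Centre of the keyhole on the top of a level steel face plate, 90 x 90 x 10 mm, 75 mm above the counter, on the grey lock box of the pastry case. The slot, 18.2 mm long along this point's x and 7.2 mm wide along y, has a 3 mm chamfer and goes straight down into the plug. The key can turn only once its bit is below the plate, its collar on the plate.
- pins (a point): Middle between the lock's two sticky pins, hidden 19 mm below keyhole. They reach into the slot from both y sides, one 3 mm above and one 3 mm below this point; each gives way sideways at 2 to 4 N and tends to stay back. Pressing straight down may jam; 5 to 12 N down with 1 mm side and 0.1 rad twist wiggles gets the key past.
- case_tray (a point): Centre of the top of the case's glazed tray part full of buns, 300 mm (x) by 280 mm (y), 120 mm tall, fixed; it lies on the +y side of the keyhole, 62 mm and more from it. Same axes as keyhole.
- plug (a joint): Angle of the lock's plug, rad: 0 at rest (slot in line with the keyhole), growing as the key turns clockwise seen from above; end stop at 1.65. A spring turns it back when let go: 0.03 N m at 0, 0.11 N m at a quarter turn. The key has about 0.1 rad of play in it.
- bolt (a joint): How far the brass bolt is drawn back, m: 0 locked, about 0.015 at a quarter turn. The bolt, 14 mm wide and 8 mm tall, lies on the face plate on the keyhole's +y side, 34 mm from its centre, and slides 16 mm towards it.
- jar: Amber glass jar with a white cap, 66 mm dia, 95 mm tall, origin at the centre of its underside; a bystander.
- tongs: Steel serving tongs lying flat, 220 mm long along their x, about 55 mm wide, 16 mm tall, origin at the middle on the counter; a bystander.
Mind the look-alikes: they are no part of the job. There is more than one size of the part that bears red_grip; the job needs the smaller.

How it is judged:
By the outcome, as a careful person would: the job done as asked, in the order asked, and still so for the second after the job is handed in, while the arm keeps its last pose, push and grip.
It also fails if it takes over 45 s, if anything falls off the work surface, if the arm or the gripper's body presses on something with over 40 N, if the wrist force passes 120 N, or if a joint passes its speed limit or range.

## Working session

There is one attempt and no reset: what is moved stays moved. The work goes in short steps, Python scripts to look and compute and a shell command to move; the robot and the scene stay as the last step left them, time stands still between calls to the robot, and variables do not carry over. Pictures are saved under pics/ and viewed, and the job is handed in when it is done.

```bash
ls; mkdir -p pics; python3 - <<'E'
from rig import arm
import cv2
s=arm.read_state()
for k,v in s.items(): print(k,v)
print(arm.tcp_to_grasp)
for n in ["scene","side","wrist"]:
    f=arm.grab_frame(n); cv2.imwrite(f"pics/{n}0.png",f["color"]); print(n,f["camera_matrix"].tolist(),f["dist"],f["R"].tolist(),f["t"])
    for q in ["red_grip","red_collar","blue_grip","keyhole","case_tray","bolt","jar","tongs"]:
        print(q,[(d["position"],round(d["confidence"],2)) for d in arm.look_for(f,q)])
E
```

```text
pics
time 0.0
joint_positions [ 1.22280974  0.68998505 -0.19453161  1.5663068   0.15731305  0.90252225
 -0.21509718]
qvel [ 0.00017031  0.00081061 -0.00251645 -0.00041278  0.00017604 -0.00011397
  0.00056288]
effort [-2.60155666e-04 -5.27553749e+01 -1.26683056e+00 -1.53428203e+01
 -5.26099058e-02  6.52346411e-03  1.64743278e-04]
eef_pos [ 0.23258936 -0.57943978  0.23791975]
tool_rot [-0.69408644 -0.13482341  0.69442355 -0.1335762 ]
force [-0.234093    0.2373222  -0.24961426]
wrist_torque [-0.04766293  0.01388852 -0.00277949]
grip_width 0.08814453573230259
0.0187
scene [[400.36695387151383, 0.0, 252.915408109034], [0.0, 400.36695387151383, 192.93851238391608], [0.0, 0.0, 1.0]] [0.00578978 0.         0.         0.         0.        ] [[-0.6040317815160504, 0.7968976573217196, -0.009986524605749156], [0.5240224287532167, 0.3876946132967798, -0.7583491155030383], [-0.6004549117811646, -0.4633001301271296, -0.6517721138113064]] [ 0.40663366 -0.19824049  1.29457053]
red_grip [([217.0, 152.6], 0.68), ([211.0, 174.0], 0.63)]
red_collar [([216.1, 264.9], 0.75), ([211.8, 174.6], 0.73), ([217.1
[... 805 characters left out ...]
, 280.1], 0.48)]
keyhole [([224.6, 137.0], 0.8)]
case_tray [([225.0, 136.6], 0.6)]
bolt [([235.5, 156.8], 0.64), ([285.3, 281.4], 0.45)]
jar [([305.7, 198.6], 0.57)]
tongs [([289.8, 358.4], 0.65)]
wrist [[295.7797965408254, 0.0, 259.84861256573606], [0.0, 295.7797965408254, 191.69271537782734], [0.0, 0.0, 1.0]] [-0.01022754  0.          0.          0.          0.        ] [[0.3736611242049473, -0.9275645440969886, -0.0011750710796695073], [-0.8779698478993089, -0.35409046916780806, 0.32216282501894544], [-0.29924289538360155, -0.11934804639653247, -0.9466835444771246]] [-0.62478382 -0.04595918  0.39198798]
red_grip []
red_collar []
blue_grip []
keyhole []
case_tray []
bolt []
jar []
tongs []
```

View pics/scene0.png

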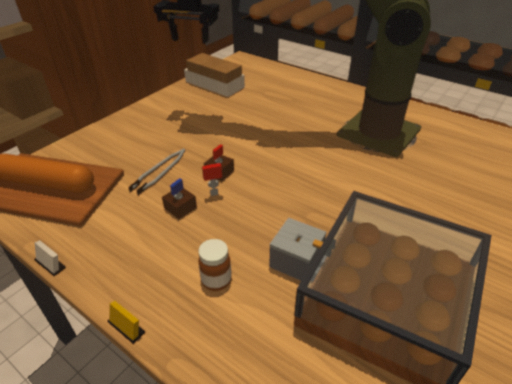

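View pics/side0.png

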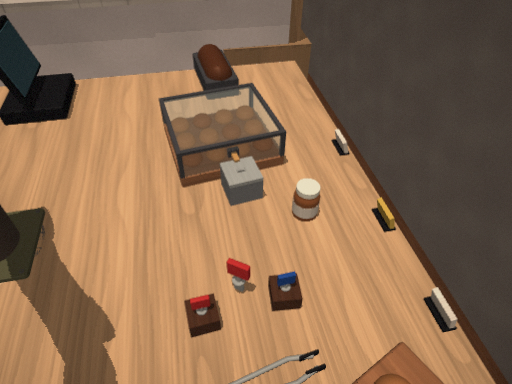

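View pics/wrist0.png

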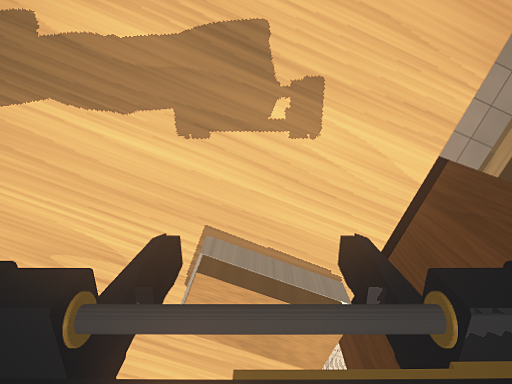

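```bash
cat > h.py <<'E'
import numpy as np, cv2
from scipy.spatial.transform import Rotation as Rn
def ray(f,p):
    u=cv2.undistortPoints(np.array([[p]],float),f["camera_matrix"],np.array(f["dist"]))[0,0]
    R=np.array(f["R"]);t=np.array(f["t"])
    d=R.T@np.array([u[0],u[1],1]); return -R.T@t, d/np.linalg.norm(d)
def tri(*fp):
    A=np.zeros((3,3));b=np.zeros(3);L=[]
    for f,p in fp:
        o,d=ray(f,p);P=np.eye(3)-np.outer(d,d);A+=P;b+=P@o;L.append((o,P))
    X=np.linalg.solve(A,b); return X,[np.linalg.norm(P@(X-o)) for o,P in L]
def onz(f,p,z):
    o,d=ray(f,p); return o+d*(z-o[2])/d[2]
def proj(f,X):
    R=np.array(f["R"]); return cv2.projectPoints(np.array([X],float),cv2.Rodrigues(R)[0],np.array(f["t"]),f["camera_matrix"],np.array(f["dist"]))[0].reshape(2)
def pr(f,X): return proj(f,X)
def crop(f,name,x0,y0,x1,y1,s):
    cv2.imwrite("pics/"+name,cv2.resize(f["color"][y0:y1,x0:x1],None,fx=s,fy=s,interpolation=cv2.INTER_CUBIC))
E
python3 - <<'E'
from rig import arm
from h import *
s=arm.grab_frame("scene"); d=arm.grab_frame("side")
import numpy as np
a=cv2.resize(s["color"][135:225,150:250],None,fx=6,fy=6,interpolation=2)
cv2.imwrite("pics/c1.png",a)
crop(d,"c2.png",170,250,310,340,5)
crop(d,"c3.png",210,140,280,210,8)
crop(s,"c4.png",260,210,340,285,7)
X,r=tri((s,(217,152.6)),(d,(200,303)));print("block red",X,r)
X,r=tri((s,(211,174)),(d,(237,272)));print("big",X,r)
E
```

```text
block red [ 0.4691879  -0.27704612  0.06710365] [np.float64(0.0002467530076224619), np.float64(0.0002467530076223893)]
big [ 0.55031648 -0.22539583  0.06818345] [np.float64(0.001243092199358729), np.float64(0.0012430921993588364)]
```

View pics/c1.png

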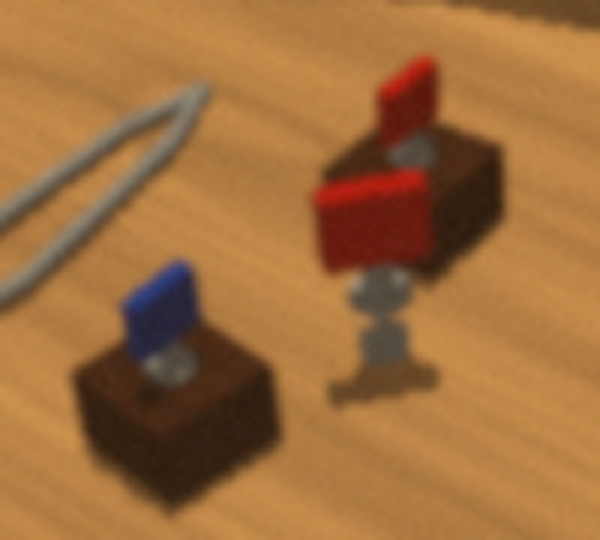

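View pics/c2.png

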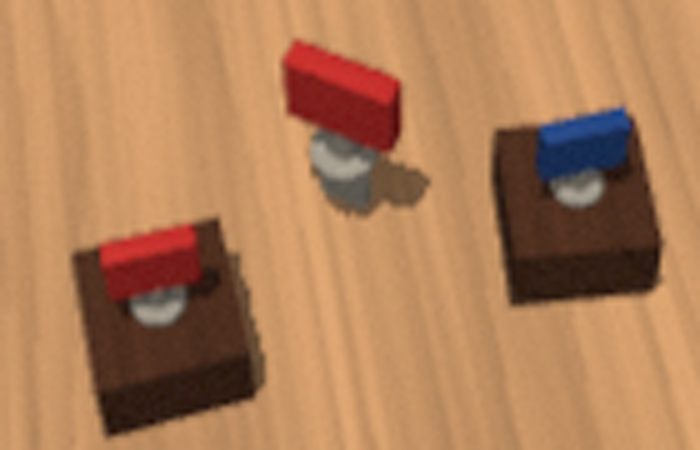

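View pics/c3.png

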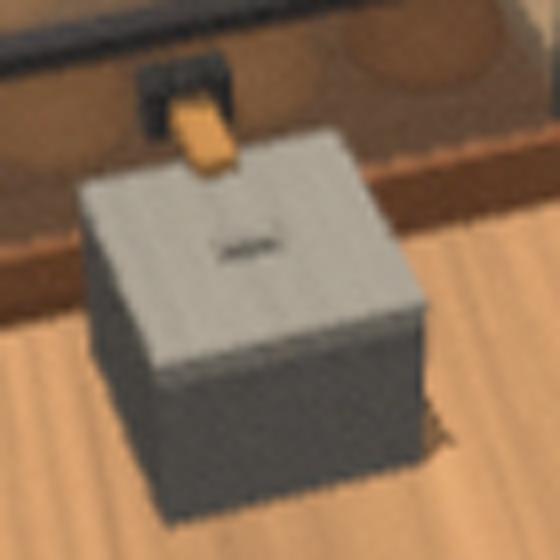

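View pics/c4.png

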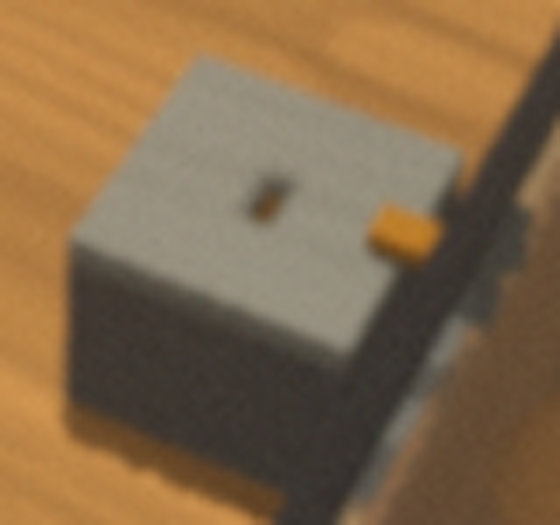

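```bash
cat >> h.py <<'E'
def down(yaw):  # tool x down, tool y at world angle yaw
    x=np.array([0,0,-1.]);y=np.array([np.cos(yaw),np.sin(yaw),0]);return np.column_stack([x,y,np.cross(x,y)])
def plan(st,pos,yaw):
    R0=Rn.from_quat(st["tool_rot"]).as_matrix()
    sh=R0.T@(np.array(pos)-np.array(st["eef_pos"]))*1000
    out=[]
    for y in (yaw,yaw+np.pi):
        rv=Rn.from_matrix(R0.T@down(y)).as_rotvec(degrees=True); out.append(rv)
    out.sort(key=np.linalg.norm)
    print("shift",sh.round(1),"turn",out[0].round(1),"alt",out[1].round(1),"dist",np.linalg.norm(sh).round(1))
def yawof(st):
    R0=Rn.from_quat(st["tool_rot"]).as_matrix(); return R0,np.degrees(np.arctan2(R0[1,1],R0[0,1]))
E
python3 - <<'E'
from rig import arm
from h import *
s=arm.grab_frame("scene"); d=arm.grab_frame("side")
c2=lambda x,y:(170+x/5-.4,250+y/5-.4)
c3=lambda x,y:(210+x/8-.44,140+y/8-.44)
c4=lambda x,y:(260+x/7-.43,210+y/7-.43)
a=onz(d,c2(102,243),.086);b=onz(d,c2(195,227),.086);print("bow",a,b,np.degrees(np.arctan2(*(b-a)[1::-1])),np.linalg.norm(b-a))
B=[c2(75,253),c2(218,220),c2(258,368+10),c2(105,410)]
P=[onz(d,c3(*p),.075) for p in [(80,187),(335,130),(425,303),(155,365)]]
for p in P:print(p)
print("mean",np.mean(P,0))
for i in range(4):
    e=P[(i+1)%4]-P[i];print(np.degrees(np.arctan2(e[1],e[0])),np.linalg.norm(e))
P=[onz(s,c4(*p),.075) for p in [(205,55),(462,155),(345,352),(72,238)]]
print("scene mean",np.mean(P,0))
for i in range(4):
    e=P[(i+1)%4]-P[i];print(np.degrees(np.arctan2(e[1],e[0])),np.linalg.norm(e))
print("keyhole tri",tri((s,c4(268,197)),(d,c3(250,247))))
print(onz(s,c4(268,197),.075),onz(d,c3(250,247),.075))
st=arm.read_state();R0,y=yawof(st);print(R0.round(3),y)
E
```

```text
bow [ 0.4524913  -0.27393477  0.086     ] [ 0.48704216 -0.27429363  0.086     ] -0.5950776388035709 0.034552721946719385
[0.56185568 0.10721171 0.075     ]
[0.64993199 0.11964031 0.075     ]
[0.66066774 0.03082447 0.075     ]
[0.57262585 0.01970291 0.075     ]
mean [0.61127032 0.06934485 0.075     ]
8.032073325420075 0.08894889425560465
-83.10772038495705 0.08946233884815893
-172.80046186488053 0.0887415595263255
97.0164063506599 0.08816907816206959
scene mean [0.61146986 0.07398152 0.075     ]
96.61236438245284 0.08757011874642104
7.474183855893658 0.08854073799800437
-82.85508395034542 0.08811029566575998
-172.87761403974824 0.08935321611716865
keyhole tri (array([0.61107146, 0.07193738, 0.0719047 ]), [np.float64(0.0011317410212029312), np.float64(0.0011317410212028673)])
[0.61238603 0.0736872  0.075     ] [0.61126423 0.06747905 0.075     ]
[[ 0.     0.373 -0.928]
 [-0.    -0.928 -0.373]
 [-1.     0.    -0.   ]] -68.12405292298081
```

```bash
python3 - <<'E'
from rig import arm
from h import *
plan(arm.read_state(),[.469,-.277,.20],np.radians(89.5))
E
```

```text
shift [  38.7 -193.2 -332. ] turn [22.4 -0.  -0. ] alt [-157.6    0.    -0. ] dist 386.1
```

```bash
python3 -m creep '[[[0,-10,-18],[-7,0,0]],[[0,-22,-38],[-14,0,0]],[[0,-34,-58],[-21,0,0]],[[2,-46,-78],[-28,0,0]],[[4,-58,-98],[-35,0,0]],[[6,-70,-118],[-42,0,0]],[[8,-82,-139],[-49,0,0]],[[10,-94,-160],[-56,0,0]],[[12,-106,-181],[-63,0,0]],[[14,-118,-202],[-70,0,0]],[[16,-130,-223],[-77,0,0]],[[20,-142,-244],[-84,0,0]],[[24,-152,-262],[-91,0,0]],[[28,-162,-280],[-98,0,0]],[[32,-172,-297],[-105,0,0]],[[36,-182,-314],[-112,0,0]],[[38.7,-188,-324],[-119,0,0]],[[38.7,-192,-330],[-126,0,0]],[[38.7,-193.2,-332],[-133,0,0]],[[38.7,-193.2,-332],[-140,0,0]]]' 0
python3 - <<'E'
from rig import arm
from h import *
st=arm.read_state();print(st["joint_positions"],yawof(st)[1])
plan(st,[.469,-.277,.20],np.radians(89.5))
E
```

```text
time: 3.22
eef_pos: [0.4698, -0.2761, 0.2002]
tool_rot: [0.109, 0.698, -0.109, 0.699]
force: [-1.5, -0.5, 0.5]
grip_width: 0.088
[ 0.92034098  0.74913485 -0.82068677  1.8317994   0.70334915  0.87878872
  1.02065831] 72.30536629498532
shift [ 0.2 -1.1 -0.5] turn [-17.2   0.   -0. ] alt [ 1.628e+02 -0.000e+00 -1.000e-01] dist 1.2
```

```bash
python3 -m creep '[[[0,-1,0],[-7,0,0]],[[0,-1,0],[-14,0,0]],[[0,-1,0],[-17.2,0,0]],[[0,-1,-0.5],[-17.2,0,0]]]' 0
python3 - <<'E'
from rig import arm
from h import *
st=arm.read_state();print(st["joint_positions"],yawof(st)[1])
f=arm.grab_frame("wrist");cv2.imwrite("pics/w1.png",f["color"])
for q in ["red_grip","red_collar","blue_grip"]:
    print(q,[(d["position"],round(d["confidence"],2)) for d in arm.look_for(f,q)])
print(proj(f,[.469,-.277,.071]))
E
```

```text
time: 3.55
eef_pos: [0.469, -0.2773, 0.2]
tool_rot: [0.003, 0.707, -0.003, 0.707]
force: [0.2, -0.1, 0.4]
grip_width: 0.0879
[ 0.96105936  0.77585677 -0.89986889  1.83039227  0.75884457  0.92135714
  1.27119709] 89.5418825770621
red_grip [([262.2, 181.9], 0.84), ([310.1, 257.2], 0.57)]
red_collar [([311.0, 255.9], 0.79), ([263.1, 179.5], 0.76)]
blue_grip [([138.1, 208.7], 0.29)]
[260.02882302 183.02848718]
```

View pics/w1.png

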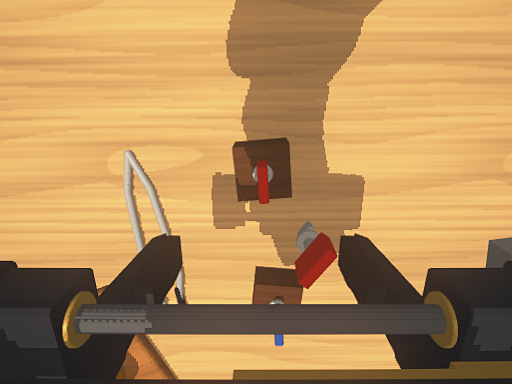

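```bash
python3 - <<'E'
from rig import arm
from h import *
f=arm.grab_frame("wrist");crop(f,"w1c.png",220,125,310,215,6)
# red mask
c=f["color"].astype(int);m=(c[:,:,2]>90)&(c[:,:,1]<50)&(c[:,:,0]<50)
n,l,s,cen=cv2.connectedComponentsWithStats(m.astype(np.uint8));print(s,cen)
st=arm.read_state()
for z in(.056,.071,.086):
    for p in [(262,182)]: print(onz(f,p,z))
for x in (-.018,.018):
  for z in (.056,.086):
    print(x,z,proj(f,[.469+x,-.276,z]))
E
```

```text
[[     0      0    512    384 194869]
 [   257    160     13     44    439]
 [   295    233     42     55   1300]] [[255.09021445 191.06404302]
 [262.52164009 181.83826879]
 [314.55538462 260.11230769]]
[ 0.4725947  -0.27488836  0.056     ]
[ 0.46802536 -0.2749754   0.071     ]
[ 0.46345601 -0.27506244  0.086     ]
-0.018 0.056 [260.74528114 161.40408946]
-0.018 0.086 [260.87286618 168.864632  ]
0.018 0.056 [261.02719937 195.23947664]
0.018 0.086 [261.17802737 205.82572589]
```

View pics/w1c.png

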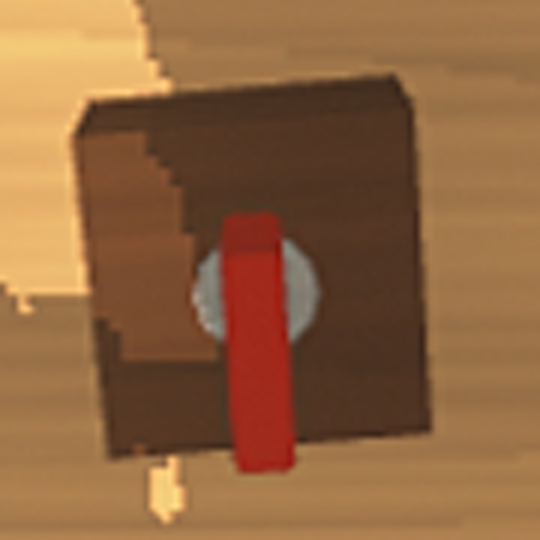

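```bash
python3 - <<'E'
from rig import arm
from h import *
f=arm.grab_frame("wrist");d=arm.grab_frame("side");s=arm.grab_frame("scene")
g=lambda x,y:(220+x/6-.42,125+y/6-.42)
a=onz(f,g(252,253),.086);b=onz(f,g(266,470),.086);print(a,b,(a+b)/2,np.degrees(np.arctan2(*(b-a)[1::-1])),np.linalg.norm(b-a))
print(onz(f,g(258,295),.044), "collar top")
print(tri((f,(262.4,182)),(d,(200.3,303.3)),(s,(217.5,152.5))))
# plane of red centroid
for F in (d,s):
  c=F["color"].astype(int);m=(c[:,:,2]>90)&(c[:,:,1]<60)&(c[:,:,0]<60)
  n,l,st,cen=cv2.connectedComponentsWithStats(m.astype(np.uint8))
  for i in range(1,n):
    if st[i,4]>20: print(st[i],cen[i])
plan(arm.read_state(),[.4685,-.2752,.071-.0187],np.radians(87.5))
E
```

```text
[ 0.44907855 -0.27532438  0.086     ] [ 0.48412427 -0.2733636   0.086     ] [ 0.46660141 -0.27434399  0.086     ] 3.2023069996449123 0.03510052610506729
[ 0.46717234 -0.27411767  0.044     ] collar top
(array([ 0.46914172, -0.27585664,  0.06683258]), [np.float64(0.001341739320466857), np.float64(0.001433638886338834), np.float64(0.0007947036615813651)])
[199  45  30  33 290] [213.56206897  62.13793103]
[310  79  11  15  35] [314.85714286  86.48571429]
[336 119  11  17  37] [341.24324324 127.32432432]
[347 136  14  21  36] [353.22222222 145.80555556]
[368 171  11  14  30] [373.6        178.13333333]
[378 186   9  12  25] [382.24 191.28]
[415 243   7  11  23] [418.08695652 248.        ]
[420 255  21  29  99] [429.53535354 268.88888889]
[227 259  23  21 334] [238.23353293 268.93712575]
[190 295  20  15 222] [199.61711712 302.01801802]
[445 297  14  20  42] [452.02380952 305.66666667]
[458 316  27  40 100] [472.2  336.32]
[272   0  35  19 177] [287.22033898   7.76836158]
[334   6  17  12  61] [342.09836066  11.60655738]
[326  14  10   8  39] [330.58974359  17.56410256]
[320  18   8  12  31] [324.67741935  22.67741935]
[486  45  15  11  60] [494.26666667  49.95      ]
[477  55  16   7  39] [485.23076923  58.17948718]
[212 145  11  15 103] [217.33009709 152.02912621]
[201 163  20  18 273] [211.04029304 171.72161172]
[  0 172  94  20 548] [ 46.6350365  181.88686131]
[  0 208  75  15  86] [ 37.51162791 214.98837209]
[200 258  29  14 136] [214.41176471 266.33823529]
[328 310  14  10  85] [333.75294118 314.31764706]
shift [148.    1.8  -0.7] turn [2. 0. 0.] alt [-1.78e+02 -0.00e+00  1.00e-01] dist 148.0
```

```bash
python3 - <<'E'
from rig import arm
from h import *
plan(arm.read_state(),[.468,-.275,.053],np.radians(92.7))
E
python3 -m creep '[[[25,1,0],[-3.2,0,0]],[[50,2.2,-0.8],[-3.2,0,0]],[[75,2.2,-0.8],[-3.2,0,0]],[[92,2.2,-0.8],[-3.2,0,0]],[[92,2.2,-0.8],[-3.2,0,0]]]' 0
python3 - <<'E'
from rig import arm
from h import *
st=arm.read_state();print(yawof(st)[1]); plan(st,[.468,-.275,.053],np.radians(92.7))
f=arm.grab_frame("wrist");cv2.imwrite("pics/w2.png",f["color"])
print(proj(f,[.468,-.275,.071]),proj(f,[.468,-.275,.086]))
E
```

```text
shift [147.3   2.   -1.2] turn [-3.2  0.   0. ] alt [ 1.768e+02  0.000e+00 -1.000e-01] dist 147.3
time: 4.37
eef_pos: [0.4662, -0.2744, 0.1053]
tool_rot: [-0.016, 0.709, 0.017, 0.705]
force: [-0.5, 0.4, -0.4]
grip_width: 0.0882
92.68136243864038
shift [52.3 -0.8  2. ] turn [-0.  -0.3 -0.1] alt [180.   -0.2   0.4] dist 52.3
[258.78455828 227.3285018 ] [258.77481885 237.68984035]
```

View pics/w2.png

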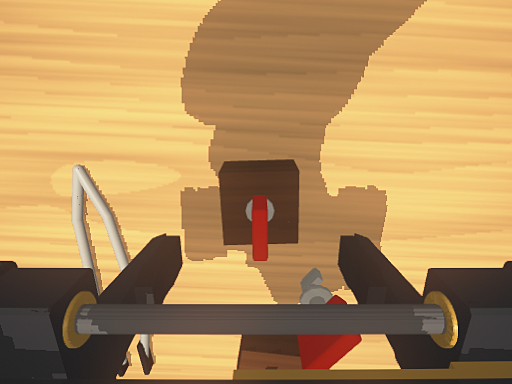

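```bash

python3 -m creep '[[[18,-0.6,1],[0,0,0]],[[36,-0.6,1],[0,0,0]],[[52,-0.6,1],[0,-0.3,0]],[[52,-0.6,1],[0,-0.3,0]],[[52,-0.6,1],[0,-0.3,0]]]' 0
python3 -m creep '[[[0,0,0],[0,0,0]],[[0,0,0],[0,0,0]],[[0,0,0],[0,0,0]],[[0,0,0],[0,0,0]],[[0,0,0],[0,0,0]],[[0,0,0],[0,0,0]],[[0,0,0],[0,0,0]],[[0,0,0],[0,0,0]]]' 1 25
python3 - <<'E'
from rig import arm
from h import *
st=arm.read_state();print(yawof(st)[1],st["eef_pos"],st["force"],st["wrist_torque"])
f=arm.grab_frame("side");crop(f,"s3.png",150,240,310,350,5)
E
```

```text
time: 4.83
eef_pos: [0.4687, -0.275, 0.056]
tool_rot: [-0.016, 0.706, 0.017, 0.708]
force: [0.0, 0.2, -0.0]
grip_width: 0.0881
time: 5.5
eef_pos: [0.4687, -0.275, 0.056]
tool_rot: [-0.016, 0.706, 0.017, 0.708]
force: [-0.4, -0.5, 0.9]
grip_width: 0.037
92.68060729823547 [ 0.46869168 -0.27500605  0.05595238] [-0.37308973 -0.46837064  0.91720656] [ 0.06970157 -0.12720923 -0.01645463]
```

View pics/s3.png

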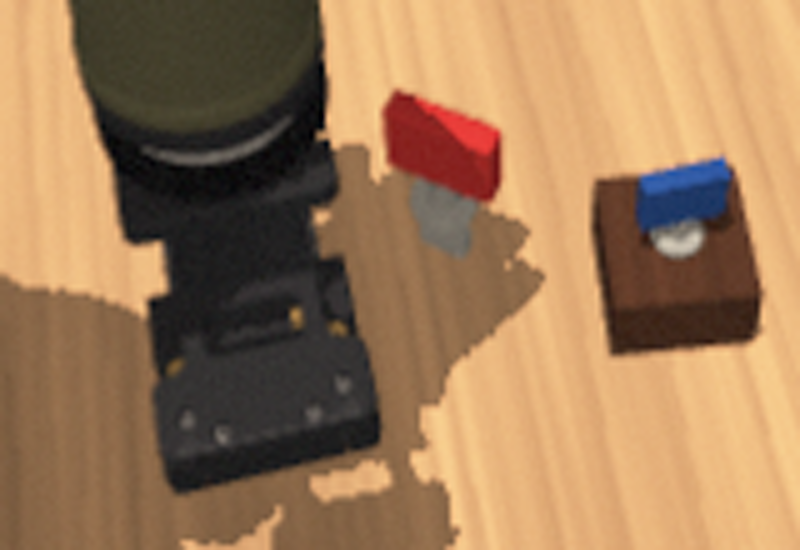

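```bash

python3 -m creep '[[[0,0,0],[0,0,0]],[[0,0,0],[0,0,0]],[[0,0,0],[0,0,0]],[[0,0,0],[0,0,0]],[[0,0,0],[0,0,0]],[[0,0,0],[0,0,0]]]' 1 25
python3 -m creep '[[[0,0,0],[0,0,0]],[[0,0,0],[0,0,0]]]' 1 35
python3 - <<'E'
from rig import arm
from h import *
st=arm.read_state();print(yawof(st)[1],st["eef_pos"],st["force"],st["wrist_torque"])
f=arm.grab_frame("wrist");cv2.imwrite("pics/w4.png",f["color"])
E
```

```text
time: 6.05
eef_pos: [0.4687, -0.275, 0.0559]
tool_rot: [-0.016, 0.706, 0.017, 0.708]
force: [0.5, -0.8, 0.0]
grip_width: 0.0098
time: 6.22
eef_pos: [0.4686, -0.2749, 0.0559]
tool_rot: [-0.016, 0.706, 0.017, 0.708]
force: [0.7, -0.4, -0.6]
grip_width: 0.0094
92.68643776956904 [ 0.46864418 -0.27494977  0.05588254] [ 0.7428204  -0.41756722 -0.59531106] [ 0.05684798 -0.22019755 -0.00521957]
```

View pics/w4.png

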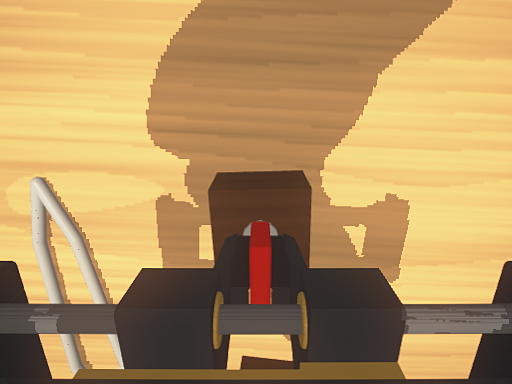

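```bash

python3 -m creep '[[[-5,0,0],[0,0,0]],[[-15,0,0],[0,0,0]],[[-35,0,0],[0,0,0]],[[-60,0,0],[0,0,0]],[[-85,0,0],[0,0,0]],[[-110,0,0],[0,0,0]],[[-125,0,0],[0,0,0]],[[-130,0,0],[0,0,0]],[[-130,0,0],[0,0,0]]]' 1 45
python3 - <<'E'
from rig import arm
from h import *
st=arm.read_state();print(yawof(st)[1],st["joint_positions"])
f=arm.grab_frame("wrist");cv2.imwrite("pics/w5.png",f["color"])
f=arm.grab_frame("side");cv2.imwrite("pics/s5.png",f["color"])
plan(st,[.611,.0715,.20],np.radians(97.3))
E
```

```text
time: 7.02
eef_pos: [0.4689, -0.2753, 0.1876]
tool_rot: [-0.017, 0.705, 0.016, 0.709]
force: [-0.6, 0.6, -0.8]
grip_width: 0.0097
92.67311368200188 [ 0.9567347   0.7919309  -0.89595113  1.84978782  0.79082215  0.89537254
  1.29397272]
shift [-11.7 339.8 158.2] turn [-4.6  0.3  0.1] alt [ 1.754e+02  1.000e-01 -5.000e-01] dist 375.0
```

View pics/s5.png

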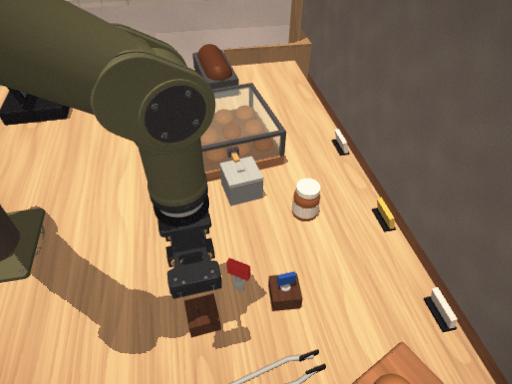

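View pics/w5.png

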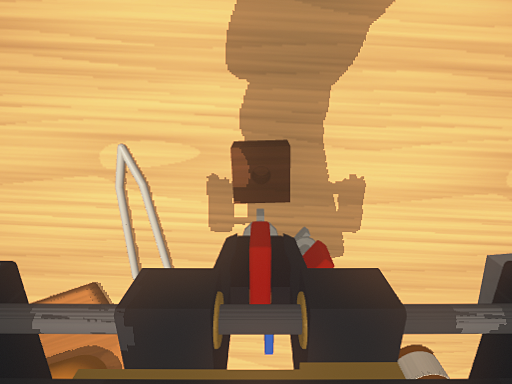

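```bash
python3 - <<'E'
from rig import arm
from h import *
st=arm.read_state();R0=yawof(st)[0]
f=arm.grab_frame("wrist");crop(f,"w5c.png",210,195,310,310,5)
for dz in (-6,-3,0,3,6):
    g=lambda x,z:proj(f,np.array(st["eef_pos"])+R0@np.array([x,0,z+dz])*1e-3).round(1)
    print(dz,"tip nose",g(43,-6),g(43,6),"bit top",g(28,-8),"bow top",g(-30,-18),g(-30,18),"bow bot",g(0,-18),"collar top",g(12,-11),g(12,11),"low", g(16,-11))
E
```

```text
-6 tip nose [259.9 203.2] [259.9 219.3] bit top [259.9 208.8] bow top [260.1 237.4] [260.  304.8] bow bot [260.  211.2] collar top [260.  214.4] [259.9 247.9] low [260.  211.7]
-3 tip nose [259.9 207.3] [259.9 223.2] bit top [259.9 213.1] bow top [260.1 243.5] [260.  309.9] bow bot [260.  216.3] collar top [260.  219.1] [259.9 252.3] low [259.9 216.4]
0 tip nose [259.9 211.3] [259.8 227.1] bit top [259.9 217.5] bow top [260.1 249.5] [260. 315.] bow bot [260.  221.4] collar top [259.9 223.8] [259.9 256.6] low [259.9 221. ]
3 tip nose [259.9 215.3] [259.8 230.9] bit top [259.9 221.7] bow top [260.1 255.4] [260.  319.9] bow bot [260.  226.4] collar top [259.9 228.4] [259.9 260.8] low [259.9 225.5]
6 tip nose [259.9 219.3] [259.8 234.7] bit top [259.9 226. ] bow top [260.1 261.2] [260.  324.8] bow bot [260.  231.4] collar top [259.9 233. ] [259.9 265.1] low [259.9 230. ]
```

View pics/w5c.png

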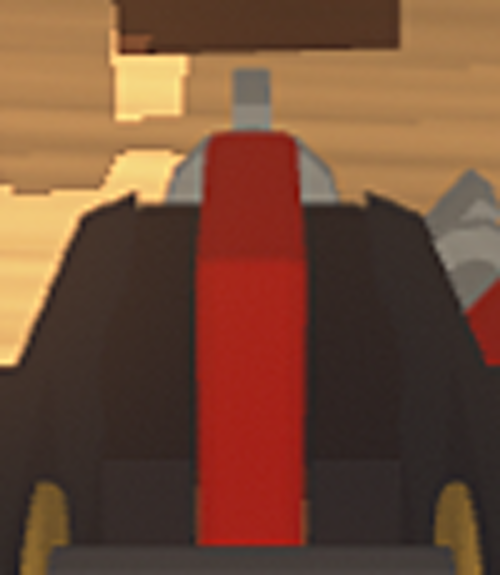

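```bash
python3 - <<'E'
from rig import arm
from h import *
plan(arm.read_state(),[.65,.0765,.19],np.radians(97.3))
E
```

```text
shift [ -4.3 342.7 198.9] turn [-4.6  0.1 -0.1] alt [ 1.754e+02 -1.000e-01 -1.000e-01] dist 396.2
```

```bash

python3 -m creep '[[[-4,12,7],[-1,0,0]],[[-4,38,22],[-2,0,0]],[[-4,68,39],[-3,0,0]],[[-4,98,57],[-4,0,0]],[[-4,128,74],[-4.6,0,0]],[[-4,158,92],[-4.6,0,0]],[[-4,188,109],[-4.6,0,0]],[[-4,218,127],[-4.6,0,0]],[[-4,248,144],[-4.6,0,0]],[[-4,278,161],[-4.6,0,0]],[[-4,305,177],[-4.6,0,0]],[[-4,328,190],[-4.6,0,0]],[[-4.3,340,197],[-4.6,0,0]],[[-4.3,342.7,199],[-4.6,0,0]],[[-4.3,342.7,199],[-4.6,0,0]]]'
python3 - <<'E'
from rig import arm
from h import *
st=arm.read_state();print(yawof(st)[1],st["joint_positions"])
f=arm.grab_frame("wrist");cv2.imwrite("pics/w6.png",f["color"])
for q in ["keyhole","bolt"]:
    print(q,[(d["position"],round(d["confidence"],2)) for d in arm.look_for(f,q)])
print(proj(f,[.611,.0715,.075]))
E
```

```text
time: 8.42
eef_pos: [0.6496, 0.0787, 0.1892]
tool_rot: [-0.045, 0.706, 0.047, 0.706]
force: [-0.4, 0.5, -1.1]
grip_width: 0.0095
97.46805570233127 [ 0.22933209  0.90826527 -0.85820397  1.4991572   0.74057729  1.07980474
  0.90547029]
keyhole [([258.9, 258.8], 0.16)]
bolt [([314.5, 144.5], 0.94), ([258.9, 148.9], 0.24)]
[256.99279559 145.58218739]
```

View pics/w6.png

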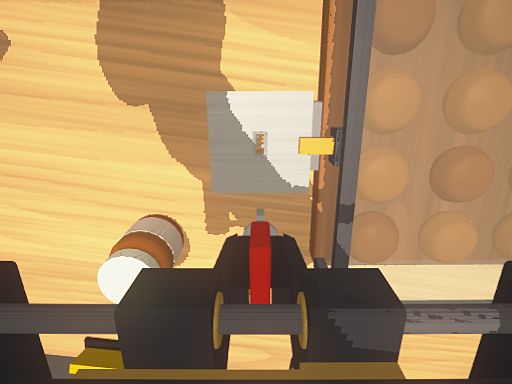

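```bash
python3 - <<'E'
from rig import arm
from h import *
f=arm.grab_frame("wrist");crop(f,"w6c.png",200,85,350,205,5)
f=arm.grab_frame("wrist");crop(f,"w6d.png",240,122,280,165,12)
E
```

```text
(no output)
```

View pics/w6c.png

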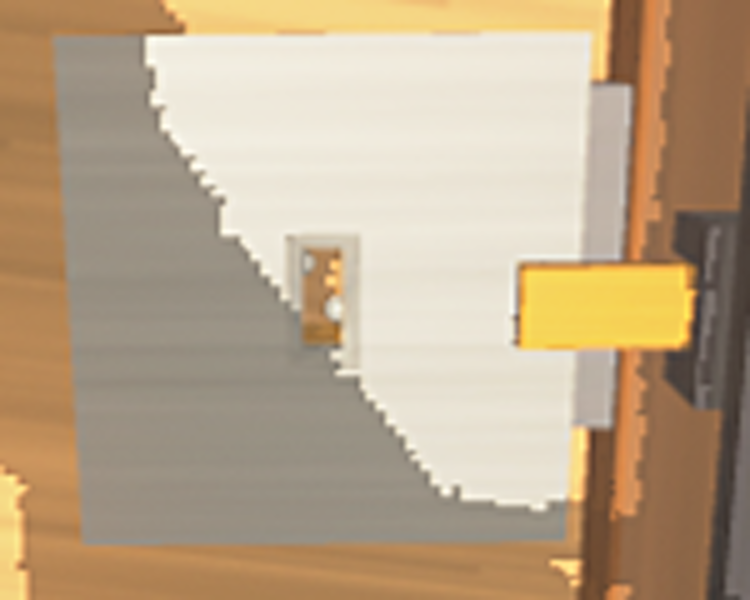

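View pics/w6d.png

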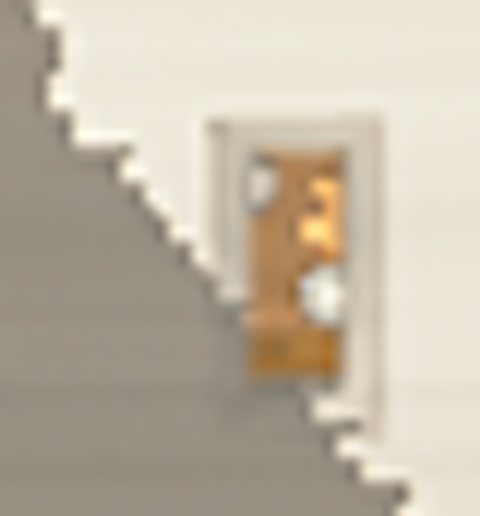

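```bash
python3 - <<'E'
from rig import arm
from h import *
f=arm.grab_frame("wrist");st=arm.read_state();R0,y=yawof(st)
kh=onz(f,(263.9,144.4),.075);print("kh",kh)
g=lambda x,y:(200+x/5-.4,85+y/5-.4)
P=[onz(f,g(*p),.075) for p in [(53,38),(592,33),(566,541),(84,544)]]
print(np.mean(P,0))
for i in range(4):
    e=P[(i+1)%4]-P[i];print(np.degrees(np.arctan2(e[1],e[0])),np.linalg.norm(e))
a=onz(f,(240+297/12-.46,122+118/12),.075);
# slot edges long side
q=lambda x,y:(240+x/12-.46,122+y/12-.46)
for A,B in [((383,118),(385,430)),((345,150),(342,375)),((250,150),(248,375))]:
    e=onz(f,q(*B),.075)-onz(f,q(*A),.075);print("slot yaw",np.degrees(np.arctan2(e[1],e[0])),np.linalg.norm(e))
tip=onz(f,(260.1,208.6),st["eef_pos"][2]-.043);print("tip edge", R0.T@(tip-np.array(st["eef_pos"]))*1e3)
for dz in (-3,-1.5,0):
    print(dz,[proj(f,np.array(st["eef_pos"])+R0@np.array([43,dy,-6+dz])*1e-3).round(1) for dy in (-2.5,0,2.5)])
crop(f,"w6e.png",240,190,280,230,12)
k=kh+R0@np.array([0,0,1.5e-3])
for z in (.14,.12): plan(st,[k[0],k[1],z],np.radians(97.5))
E
```

```text
kh [0.60953423 0.07331172 0.075     ]
[0.61014247 0.07380139 0.075     ]
97.7556376456186 0.09028215288981628
7.7507748994982135 0.08999719981531029
-82.40259338066002 0.09009189250906068
-172.1275563365959 0.08974858381903839
slot yaw 8.335987598061655 0.023068722140998175
slot yaw 6.9976581076372675 0.01659680113011756
slot yaw 6.7644946549887885 0.016596504252924547
tip edge [ 4.29903982e+01 -1.73313746e-02 -8.30913284e+00]
-3 [array([256.5, 207.7]), array([260.1, 207.7]), array([263.8, 207.7])]
-1.5 [array([256.5, 209.7]), array([260.1, 209.7]), array([263.7, 209.7])]
0 [array([256.5, 211.7]), array([260.1, 211.7]), array([263.7, 211.7])]
shift [ 49.9   3.5 -38.8] turn [-0.3  0.1 -0. ] alt [ 1.797e+02 -0.000e+00 -1.000e-01] dist 63.3
shift [ 69.9   3.4 -38.8] turn [-0.3  0.1 -0. ] alt [ 1.797e+02 -0.000e+00 -1.000e-01] dist 80.0
```

View pics/w6e.png

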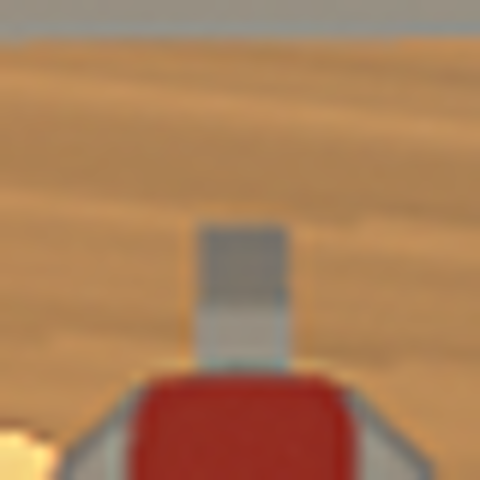

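```bash

python3 -m creep '[[[0,1,-8],[0,0,0]],[[8,2,-22],[0,0,0]],[[25,3,-33],[-0.2,0,0]],[[42,3.5,-38.3],[-0.2,0,0]],[[55,3.5,-38.3],[-0.2,0,0]],[[62,3.5,-38.3],[-0.2,0,0]],[[64,3.5,-38.3],[-0.2,0,0]],[[64,3.5,-38.3],[-0.2,0,0]]]'
python3 - <<'E'
from rig import arm
from h import *
st=arm.read_state();print(yawof(st)[1],st["force"],st["wrist_torque"])
f=arm.grab_frame("wrist");crop(f,"w7.png",210,170,310,270,6)
f=arm.grab_frame("side");crop(f,"s7.png",180,110,300,210,6)
plan(st,[.60953+.002*.992,.07331+.002*.127,.125],np.radians(97.4))
E
```

```text
time: 9.38
eef_pos: [0.612, 0.0735, 0.1256]
tool_rot: [-0.045, 0.705, 0.046, 0.706]
force: [0.1, -0.0, 0.2]
grip_width: 0.0097
97.34884196680527 [ 0.07476993 -0.00633873  0.20449659] [ 0.03658824 -0.1555817  -0.02992399]
shift [ 0.6  0.1 -0.5] turn [-0.1  0.1 -0. ] alt [ 1.799e+02 -0.000e+00 -1.000e-01] dist 0.8
```

View pics/w7.png

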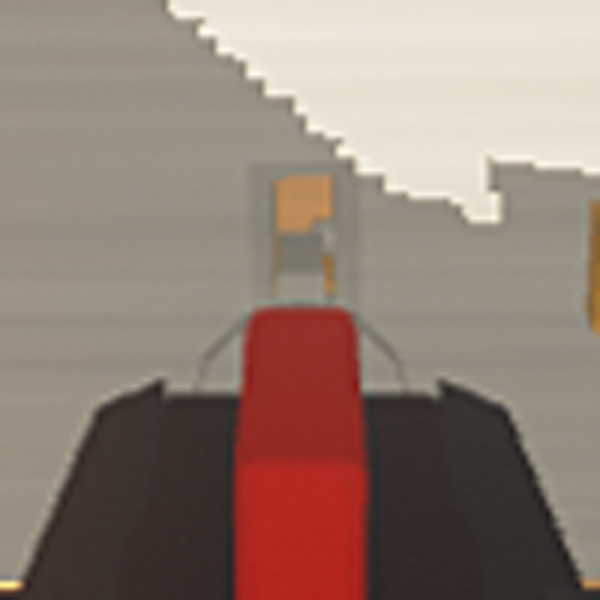

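View pics/s7.png

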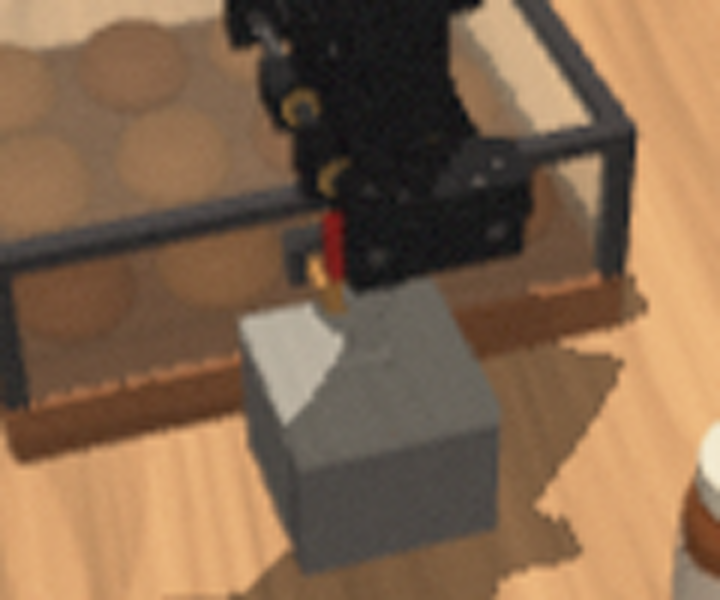

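```bash
python3 - <<'E'
from rig import arm
from h import *
st=arm.read_state();R0,y=yawof(st);p0=np.array(st["eef_pos"])
f=arm.grab_frame("wrist")
for dx in (-2,-1,0,1,2):
  kh=np.array([.60953,.07331,.075])+R0@np.array([0,0.3,dx])*1e-3
  print(dx,proj(f,kh+R0@np.array([0,0,-12.1])*1e-3),proj(f,kh+R0@np.array([0,0,-9.1])*1e-3-[0,0,.003]))
for dz in (-4,-3,-2,-1): print(dz,[proj(f,p0+R0@np.array([x,0,z+dz])*1e-3).round(1) for x,z in((43,-6),(39,-8),(36,-8))])
E
```

```text
-2 [259.75841761 192.16944595] [259.74632305 194.75280952]
-1 [259.75695091 193.50519231] [259.74490084 196.06083124]
0 [259.75548875 194.8368359 ] [259.74348297 197.36490383]
1 [259.75403111 196.16439396] [259.74206942 198.66504362]
2 [259.75257797 197.48788361] [259.74066016 199.96126682]
-4 [array([259.8, 206. ]), array([259.8, 205.4]), array([259.8, 207.1])]
-3 [array([259.8, 207.3]), array([259.8, 206.8]), array([259.8, 208.5])]
-2 [array([259.8, 208.7]), array([259.8, 208.2]), array([259.8, 209.9])]
-1 [array([259.8, 210. ]), array([259.8, 209.5]), array([259.8, 211.2])]
```

```bash

python3 -m creep '[[[2,0.5,1.4],[0,0,0]],[[5,0.5,1.4],[0,0,0]],[[8,0.5,1.4],[0,0,0]],[[11,0.5,1.4],[0,0,0]],[[11,0.5,1.4],[0,0,0]]]'
python3 - <<'E'
from rig import arm
from h import *
st=arm.read_state();print(yawof(st)[1],st["eef_pos"],st["force"],st["wrist_torque"])
f=arm.grab_frame("wrist");crop(f,"w8.png",210,170,310,270,6)
E
```

```text
time: 9.95
eef_pos: [0.6137, 0.0747, 0.1153]
tool_rot: [-0.045, 0.705, 0.046, 0.707]
force: [0.3, 0.5, 0.5]
grip_width: 0.0094
97.37374114210209 [0.61369285 0.07471334 0.11529178] [0.2535907  0.53365418 0.45608456] [ 0.04306293 -0.15500709  0.03113679]
```

View pics/w8.png

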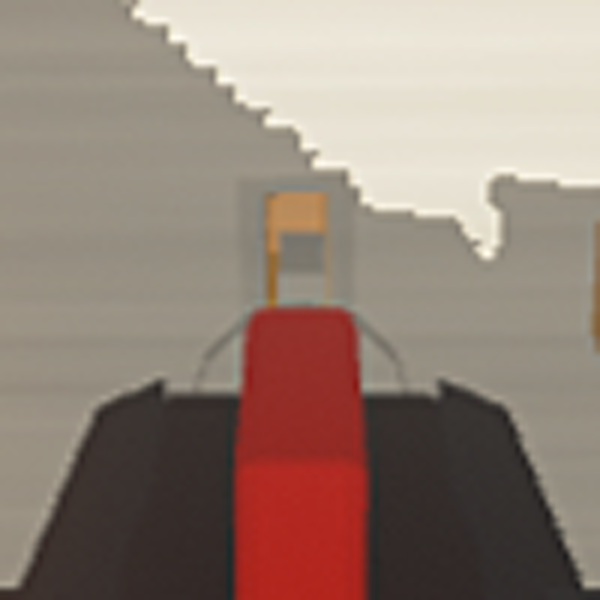

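```bash
python3 - <<'E'
from rig import arm
from h import *
st=arm.read_state();R0,y=yawof(st);p0=np.array(st["eef_pos"])
f=arm.grab_frame("wrist")
for dz in (-3,-2,-1,0):
  ax=p0+R0@np.array([0,0,dz])*1e-3; kh=np.array([ax[0],ax[1],.075])
  print(dz,"if centred: chamfer, inner",proj(f,kh+R0@np.array([0,0,-12.1])*1e-3).round(1),proj(f,kh+R0@np.array([0,0,-9.1])*1e-3-[0,0,.003]).round(1),"tip",proj(f,p0+R0@np.array([43,0,-6+dz])*1e-3).round(1))
E
```

```text
-3 if centred: chamfer, inner [259.8 200.2] [259.8 202.8] tip [259.8 207.4]
-2 if centred: chamfer, inner [259.8 201.6] [259.8 204.1] tip [259.8 208.7]
-1 if centred: chamfer, inner [259.8 203. ] [259.8 205.5] tip [259.8 210.1]
0 if centred: chamfer, inner [259.8 204.4] [259.8 206.8] tip [259.8 211.4]
```

```bash

python3 -m creep '[[[1,-0.4,-1.1],[0,0,0]],[[3,-0.4,-1.1],[0,0,0]],[[5,-0.4,-1.1],[0,0,0]],[[8,-0.4,-1.1],[0,0,0]],[[8,-0.4,-1.1],[0,0,0]]]'
python3 - <<'E'
from rig import arm
from h import *
st=arm.read_state();print(yawof(st)[1],st["eef_pos"],st["force"],st["wrist_torque"])
f=arm.grab_frame("wrist");crop(f,"w9.png",210,170,310,270,6)
E
```

```text
time: 10.47
eef_pos: [0.612, 0.0737, 0.1069]
tool_rot: [-0.045, 0.705, 0.046, 0.706]
force: [-0.2, -0.0, -0.4]
grip_width: 0.0098
97.37467163961279 [0.61200527 0.07371193 0.10687945] [-0.20807969 -0.04162304 -0.44678504] [ 0.11469889 -0.12917948  0.0473403 ]
```

View pics/w9.png

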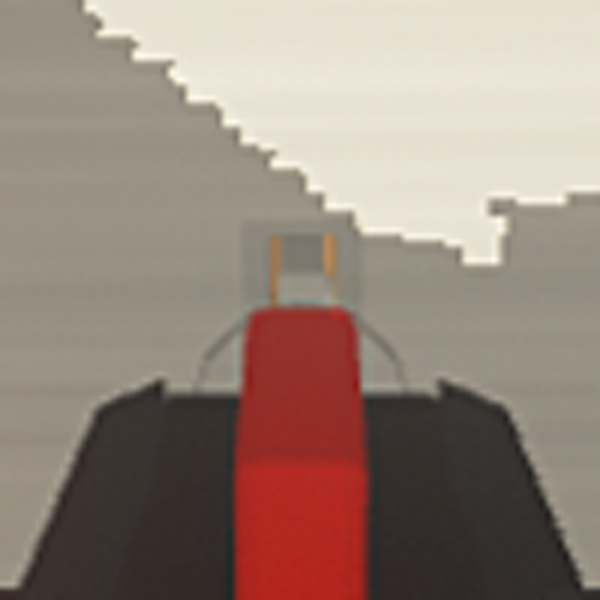

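```bash

python3 -m creep '[[[2,0,0],[0,0,0]],[[4,0.8,0],[4,0,0]],[[5,-0.8,0],[-4,0,0]],[[6,0.8,0],[4,0,0]],[[7,-0.8,0],[-4,0,0]],[[8,0.8,0],[4,0,0]],[[8.5,-0.8,0],[-4,0,0]],[[8.5,0,0],[0,0,0]]]'
python3 - <<'E'
from rig import arm
from h import *
st=arm.read_state();print(yawof(st)[1],st["eef_pos"],st["force"],st["wrist_torque"])
E
```

```text
time: 11.18
eef_pos: [0.6121, 0.0736, 0.0979]
tool_rot: [-0.047, 0.705, 0.047, 0.706]
force: [0.6, 0.1, -0.6]
grip_width: 0.0096
97.61725247182211 [0.6121158  0.07362886 0.09787367] [ 0.60697135  0.14406418 -0.62938396] [-0.08398458 -0.21769004  0.00404496]
```

```bash

python3 -m creep '[[[1,0.8,0],[4,0,0]],[[2,-0.8,0],[-4,0,0]],[[3,0.8,0],[4,0,0]],[[4,-0.8,0],[-4,0,0]],[[5,0.8,0],[4,0,0]],[[5.5,-0.8,0],[-4,0,0]],[[5.5,0,0],[0,0,0]]]'
python3 - <<'E'
from rig import arm
from h import *
st=arm.read_state();print(yawof(st)[1],st["eef_pos"],st["force"],st["wrist_torque"])
f=arm.grab_frame("wrist");crop(f,"w10.png",210,170,310,270,6)
f=arm.grab_frame("side");crop(f,"s10.png",180,110,300,210,6)
E
```

```text
time: 11.77
eef_pos: [0.612, 0.0736, 0.0918]
tool_rot: [-0.048, 0.705, 0.049, 0.706]
force: [0.5, -0.5, -0.7]
grip_width: 0.0097
97.86758256495537 [0.6119652  0.07355035 0.09175045] [ 0.51519576 -0.49843307 -0.71415893] [ 0.06703963 -0.12219135 -0.05682242]
```

View pics/w10.png

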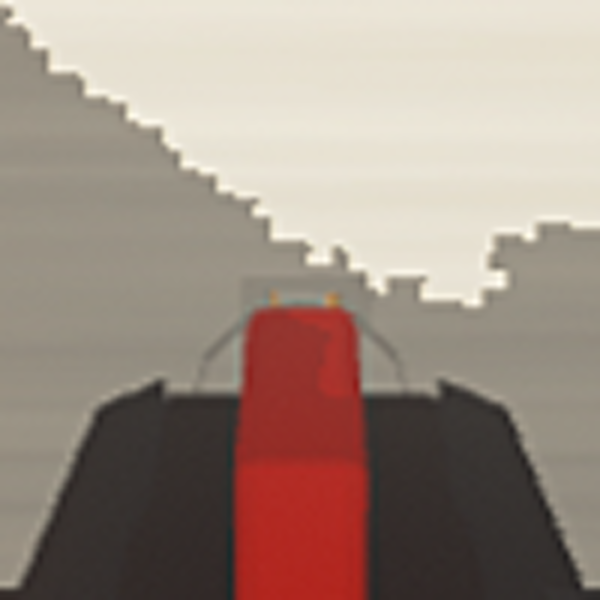

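View pics/s10.png

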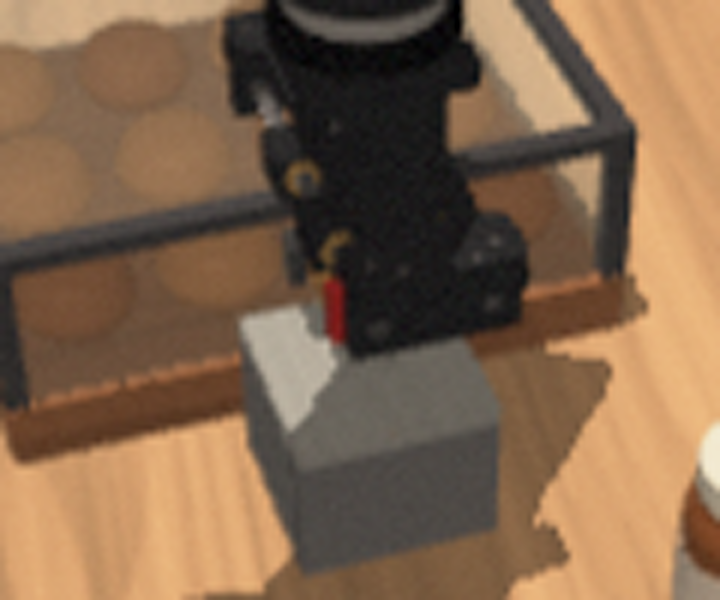

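```bash

python3 -m creep '[[[0.7,0.6,0],[3,0,0]],[[1.4,-0.6,0],[-3,0,0]],[[2,0.4,0],[2,0,0]],[[2,0,0],[0.5,0,0]],[[2,0,0],[0.5,0,0]]]'
python3 - <<'E'
from rig import arm
from h import *
st=arm.read_state();print(yawof(st)[1],st["eef_pos"],st["force"],st["wrist_torque"])
f=arm.grab_frame("wrist");crop(f,"w11.png",210,170,310,270,6)
E
```

```text
time: 12.28
eef_pos: [0.6124, 0.0741, 0.0909]
tool_rot: [-0.044, 0.705, 0.045, 0.706]
force: [-0.4, -0.5, 6.6]
grip_width: 0.0096
97.18225315772605 [0.61240415 0.07414647 0.09085295] [-0.37804385 -0.53708679  6.63073458] [-0.01782746  0.06694076  0.00515158]
```

View pics/w11.png

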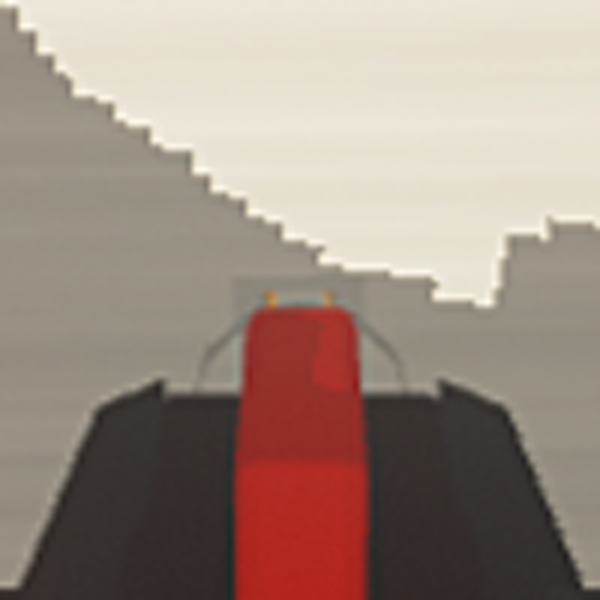

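```bash
python3 - <<'E'
from rig import arm
from h import *
st=arm.read_state();R0,y=yawof(st);p0=np.array(st["eef_pos"])
f=arm.grab_frame("wrist");crop(f,"w12.png",240,205,282,245,14)
print("cam in tool mm",R0.T@(-np.array(f["R"]).T@np.array(f["t"])-p0)*1e3)
c=lambda x,y,z:((proj(f,p0+R0@np.array([x,y,z])*1e-3)-[240,205]+.46)*14).round(0)
for dz in(-3,-2,-1,0):
  print(dz,"collar top/low",c(12,0,dz-11),c(16,0,dz-11),"bow bottom",c(0,0,dz-18),"bow top",c(-30,0,dz-18),"slot centred: chamf, inner",c(16,0,dz-12.1),c(19,0,dz-9.1),"bit top",c(28.5,0,dz-8))
E
```

```text
cam in tool mm [-146.40804271   -0.32385908  -84.8340551 ]
-3 collar top/low [285. 205.] [285. 166.] bow bottom [286. 166.] bow top [288. 546.] slot centred: chamf, inner [285. 142.] [285. 179.] bit top [285. 117.]
-2 collar top/low [285. 227.] [285. 188.] bow bottom [286. 190.] bow top [288. 575.] slot centred: chamf, inner [285. 164.] [285. 200.] bit top [285. 137.]
-1 collar top/low [285. 248.] [285. 209.] bow bottom [286. 213.] bow top [288. 603.] slot centred: chamf, inner [285. 186.] [285. 221.] bit top [285. 157.]
0 collar top/low [285. 270.] [285. 231.] bow bottom [286. 237.] bow top [288. 630.] slot centred: chamf, inner [285. 207.] [285. 242.] bit top [285. 177.]
```

View pics/w12.png

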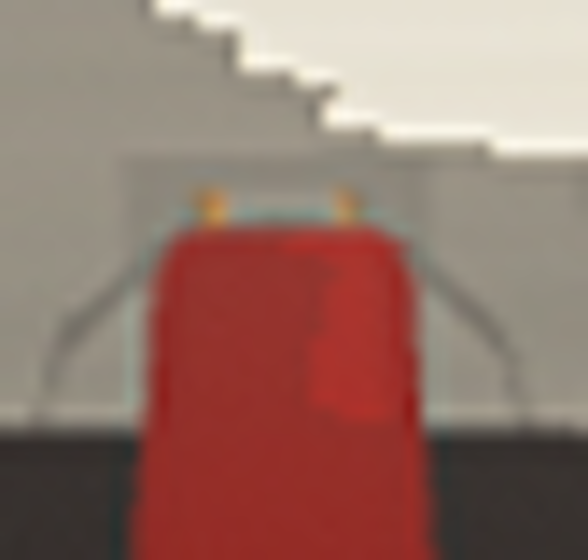

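```bash

python3 -m creep '[[[0.8,0.6,-0.4],[4,0,0]],[[1.2,-0.6,-0.4],[-4,0,0]],[[1.2,0.6,-0.4],[4,0,0]],[[1.2,-0.6,-0.4],[-4,0,0]],[[1.2,0,-0.4],[0,0,0]],[[1.2,0,-0.4],[0,0,0]]]'
python3 - <<'E'
from rig import arm
from h import *
st=arm.read_state();print(yawof(st)[1],st["eef_pos"],st["force"],st["wrist_torque"])
f=arm.grab_frame("wrist");crop(f,"w13.png",210,170,310,270,6)
E
```

```text
time: 12.88
eef_pos: [0.6124, 0.0743, 0.0908]
tool_rot: [-0.043, 0.705, 0.044, 0.707]
force: [-1.8, -0.4, 8.0]
grip_width: 0.0093
97.08773325008973 [0.61238789 0.07427423 0.09083498] [-1.82844366 -0.43549601  8.01205952] [-0.13449785  0.19294043  0.00036903]
```

View pics/w13.png

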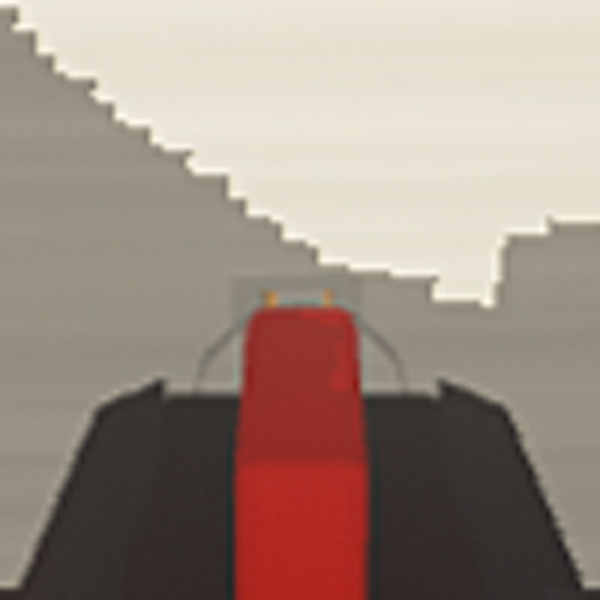

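```bash

python3 -m creep '[[[0.8,-0.1,0],[5,0,0]],[[0.8,-0.3,0],[10,0,0]],[[0.8,-0.4,-0.1],[15,0,0]],[[0.8,-0.6,-0.1],[20,0,0]],[[0.8,-0.7,-0.2],[25,0,0]],[[0.8,-0.8,-0.2],[30,0,0]],[[0.8,-1,-0.3],[35,0,0]],[[0.8,-1.1,-0.4],[40,0,0]],[[0.8,-1.1,-0.4],[40,0,0]]]' 1 55
python3 - <<'E'
from rig import arm
from h import *
st=arm.read_state();print(yawof(st)[1],st["eef_pos"],st["force"],st["wrist_torque"],st["joint_positions"])
f=arm.grab_frame("wrist");crop(f,"w14.png",180,150,340,270,5)
E
```

```text
time: 13.68
eef_pos: [0.6121, 0.073, 0.0908]
tool_rot: [0.201, 0.677, -0.2, 0.679]
force: [-1.9, -0.8, 7.3]
grip_width: 0.009
57.05201580248511 [0.61207049 0.07300875 0.09084708] [-1.9497694  -0.78471018  7.34826732] [-0.19333385  0.30217538  0.06272085] [ 0.13817188  0.93851236 -0.61466492  1.69338027  0.74664297  0.7554742
  0.14756553]
```

View pics/w14.png

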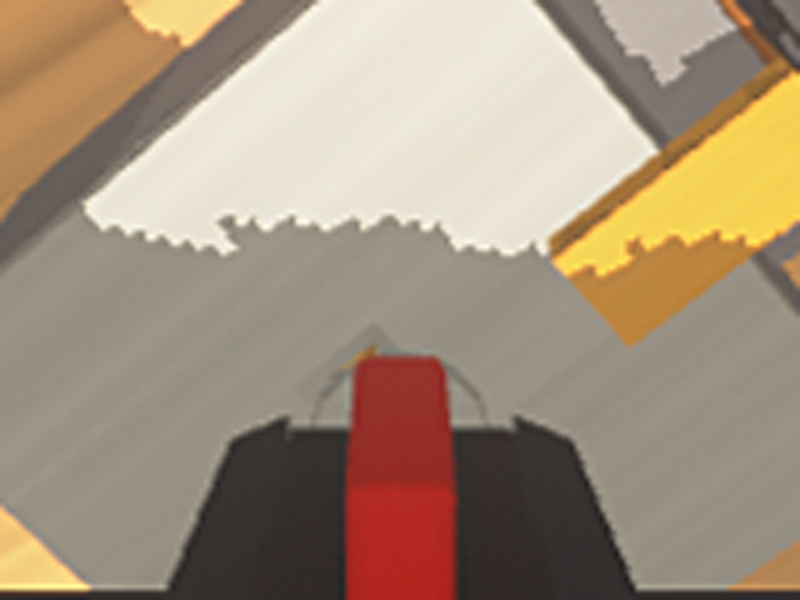

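```bash

python3 -m creep '[[[0.8,-0.1,0],[5,0,0]],[[0.8,-0.3,0],[10,0,0]],[[0.8,-0.4,-0.1],[15,0,0]],[[0.8,-0.6,-0.1],[20,0,0]],[[0.8,-0.7,-0.2],[25,0,0]],[[0.8,-0.8,-0.2],[30,0,0]],[[0.8,-1,-0.3],[35,0,0]],[[0.8,-1.1,-0.4],[40,0,0]],[[0.8,-1.2,-0.5],[45,0,0]],[[0.8,-1.3,-0.6],[50,0,0]],[[0.8,-1.4,-0.7],[55,0,0]],[[0.8,-1.4,-0.7],[55,0,0]],[[0.8,-1.4,-0.7],[55,0,0]]]' 1 55
python3 - <<'E'
from rig import arm
from h import *
st=arm.read_state();print(yawof(st)[1],st["eef_pos"],st["force"],st["wrist_torque"],st["joint_positions"])
f=arm.grab_frame("wrist");crop(f,"w15.png",180,110,340,270,5);cv2.imwrite("pics/w15f.png",f["color"])
f=arm.grab_frame("side");crop(f,"s15.png",180,110,300,210,6)
f=arm.grab_frame("scene");crop(f,"c15.png",240,170,360,290,5)
E
```

```text
time: 14.82
eef_pos: [0.6108, 0.0722, 0.0909]
tool_rot: [0.49, 0.509, -0.489, 0.511]
force: [-1.0, -0.3, 6.5]
grip_width: 0.0098
2.3310283889139174 [0.61077534 0.07217723 0.09085131] [-1.04007126 -0.30718822  6.54151126] [-0.21532839  0.30782396  0.01824328] [ 0.0110799   0.89048878 -0.36907064  1.70545284  0.49407112  0.63603128
 -0.59479932]
```

View pics/w15.png

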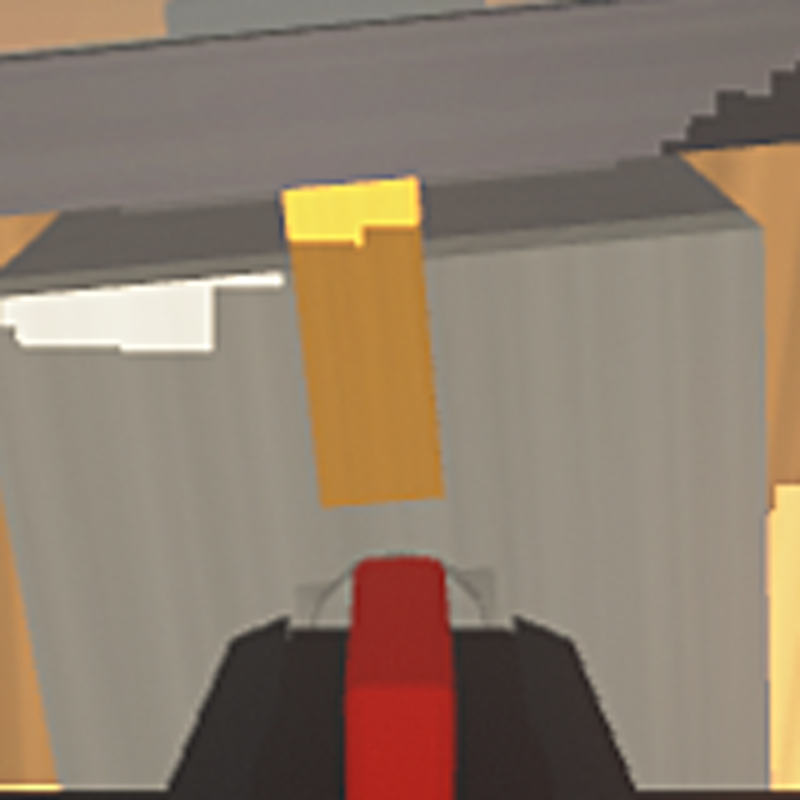

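View pics/s15.png

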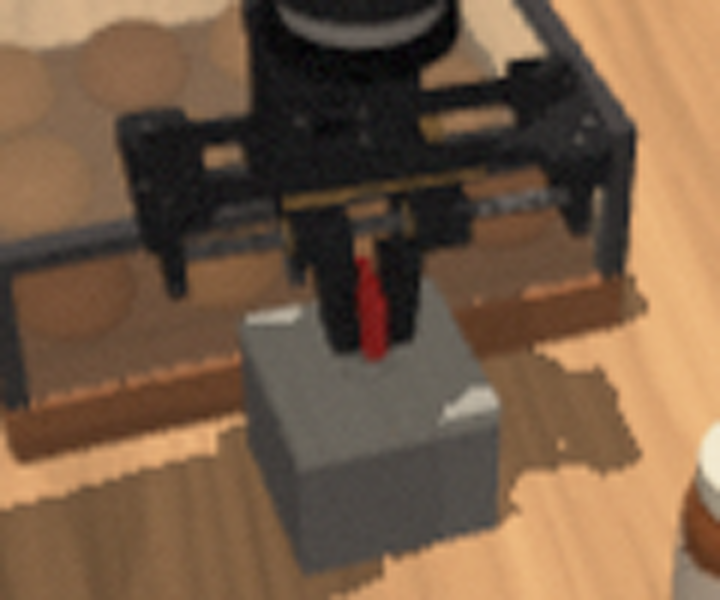

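View pics/c15.png

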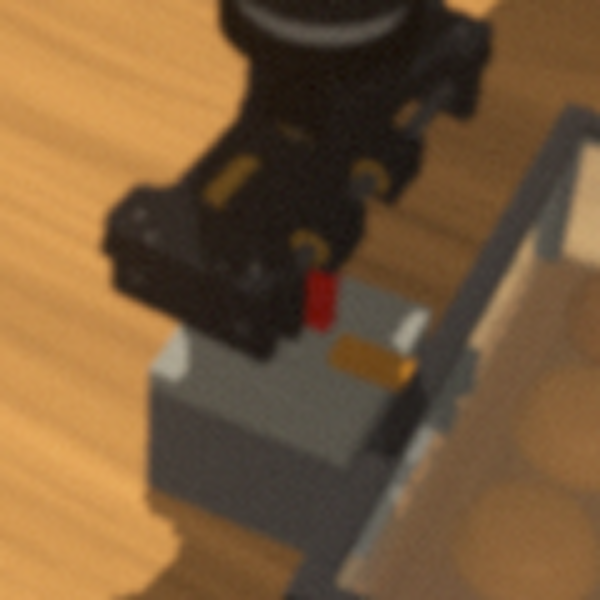

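```bash
python3 - <<'E'
from rig import arm
from h import *
f=arm.grab_frame("wrist");st=arm.read_state();print(st["wrist_torque"],st["force"],yawof(st)[1])
u=np.array([np.cos(np.radians(97.4)),np.sin(np.radians(97.4))])
for r in (209.6,):
  for z in (.083,.075):
    b=onz(f,(256,r),z);print(b,(b[:2]-[.6102,.0735])@u*1000)
# plate far edge reference: edge point near bolt at image (240/5+180... )
e=onz(f,(180+600/5-.4,110+240/5-.4),.075);print("edge",e,(e[:2]-[.6102,.0735])@u*1000)
E
```

```text
[-0.22024754  0.28908032  0.07086456] [-1.70450746 -0.44705054  6.92536978] 2.3455422287171803
[0.60720847 0.09297417 0.083     ] 19.697273360559425
[0.6072594  0.08970634 0.075     ] 16.450097569379487
edge [0.63037519 0.12194605 0.075     ] 45.444078102803225
```

```bash

python3 -m creep '[[[0.8,0,0],[2,0,0]],[[0.8,-0.1,0],[4,0,0]],[[0.8,-0.1,0],[4.5,0,0]],[[0.8,-0.1,0],[4.5,0,0]],[[0.8,-0.1,0],[4.5,0,0]],[[0.8,-0.1,0],[4.5,0,0]]]' 1 55
python3 - <<'E'
from rig import arm
from h import *
for i in range(3):
  f=arm.grab_frame("wrist");st=arm.read_state();print(st["wrist_torque"],st["force"],yawof(st)[1],st["eef_pos"])
cv2.imwrite("pics/w16f.png",f["color"]);crop(f,"w16.png",180,110,340,270,5)
f=arm.grab_frame("scene");cv2.imwrite("pics/c16.png",f["color"])
f=arm.grab_frame("side");cv2.imwrite("pics/s16.png",f["color"])
E
```

```text
time: 15.52
eef_pos: [0.6107, 0.0722, 0.0909]
tool_rot: [0.51, 0.49, -0.508, 0.492]
force: [-2.2, -0.7, 6.9]
grip_width: 0.0091
[-0.18040986  0.35050482  0.12306153] [-2.23523597 -0.86452704  6.8238474 ] -2.0225940629995183 [0.61069242 0.07218655 0.09084565]
[-0.20674545  0.431299    0.13117624] [-1.77401624 -0.56744739  7.34676192] -2.02534494807199 [0.61068665 0.07221334 0.09085031]
[-0.23440251  0.36976959  0.09175797] [-1.71575087 -0.77715396  7.78376573] -2.0242829576763883 [0.61070388 0.07220054 0.09086225]
```

View pics/w16.png

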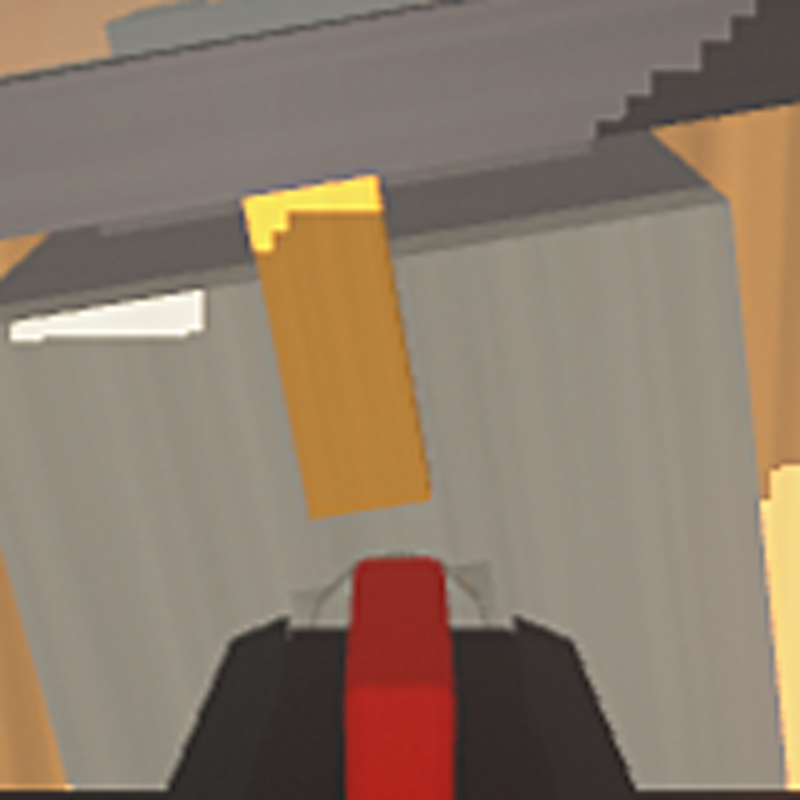

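View pics/s16.png

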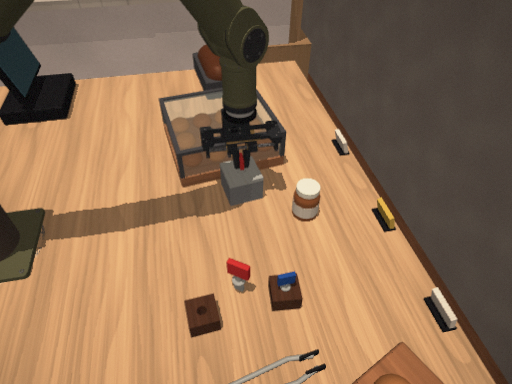

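```bash
python3 - <<'E'
from rig import arm
from h import *
f=arm.grab_frame("wrist");st=arm.read_state()
u=np.array([np.cos(np.radians(97.4)),np.sin(np.radians(97.4))])
b=onz(f,(180+370/5-.4,110+508/5-.4),.083);print((b[:2]-[.6102,.0735])@u*1000)
print(st["wrist_torque"],yawof(st)[1],st["time"])
arm.hand_in()
E
```

```text
18.9183679406434
[-0.15367874  0.34845349  0.11990425] -2.027814889354173 15.8167
the job is handed in; nothing more can be done
```

The red key is in the lock, turned about a quarter turn clockwise and still held there, and I have handed the job in. It took about 16 s of the 45 s.

**What I did:** I took the smaller red key from its wooden block and left the larger red look-alike standing free on the counter. I lowered the key into the keyhole with small side and twist wiggles. I then turned it about 99° clockwise, which includes about 6° of play.

**Last checks:**
- **Seating:** The tool height stopped at 0.0908 m with 7–8 N pressing down. The collar should touch the plate at 0.0909 m, so it is flat. I felt almost no resistance from the pins on the way in, so that height is the main evidence the key is fully down.
- **Turn:** The wrist torque was about 0.12 N m, about what the spring gives at a quarter turn. The reading is noisy, between 0.09 and 0.13 in the last few readings.
- **Bolt:** In the wrist camera its front edge is about 19 mm from the keyhole centre. That means it has been drawn back about 15 mm from its original 34 mm.
- **Bystanders:** The last side view shows the blue key, the jar and the look-alike where they were. Only part of the tongs is in that view; they had not visibly moved.
- **Disagreement:** After 95° of turn the bolt was about 14.4 mm back and the torque reading was low (0.02–0.07 N m), so I added about 4.5°. Position estimates of the keyhole differed by about 1.5 mm between views; I corrected for that while inserting the key, at low force.

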